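Hang the cork pail in its spring-keeper hooks

TASK

Put the little enamel pail of corks back up on its stand. Swing its folded-down wire bail upright while the pail stays standing where it is, lift the pail by the bail's wooden grip, bring it in front of the stand, lower the bail wire into the stand's two hooks (clamped at any height on the post) and press it gently home, by feel, until both spring keepers have snapped shut over the wire; then let go so that the pail hangs still and upright. Never press hard on the hooks, do not tip the pail, and leave the salt shaker, the cup and the kitchen timer alone.

Things in the scene. Friction and masses are not known exactly. Their poses are not given: they have to be found in the camera images.
- pail: Loose white enamel pail, navy rim, full of corks, 0.3 to 0.57 kg in all (unknown). 90 mm across at the rim, 70 mm at the foot, 82 mm high. Origin: centre of its underside; z up. Its bail turns about the pail's y axis in two ears 72 mm above the underside (out to y = +-57 mm). At the start the bail is folded down to the pail's -x side.
- bail (a joint): Angle of the wire bail about the pail's y axis, rad. 0: folded down on its stop, sticking out to the pail's -x side, 0.25 rad below level. It grows as the bail swings up; upright is 1.82. From hinge axis to grip axis: 113 mm. Slight hinge friction (0.01 N m): let go before upright, the bail falls back.
- grip (a point): Middle of the wooden grip on the bail's cross wire; its y axis runs along the wire. The grip is a roller, 17 x 48 mm, that spins freely on the wire, so fingers on it may keep pointing down while the bail swings. Folded, it is 44 mm above the worktop, 56 mm clear of the rim. 24 to 42 mm from its middle the wire is bare and straight, 5 mm thick; then it bends to the ears.
- stand: Fixed stand: dark wood base 150 x 110 x 12 mm (x -45 to +105 mm), post at x = +85 mm, collar on the post with a yoke of two hooks reaching to -x. Origin: on the worktop below the middle between the hooks; z up. Hooks at y = +33 and -33 mm, 8 mm wide. The seated wire lies along the stand's y at x = 0 (+-2 mm), grip between the hooks (58 mm free between them, nothing above).
- post_top (a point): Top of the stand's steel post, 296 mm above the worktop, at x = +85 mm of the stand. The collar's height on the post is NOT measured: it is clamped by hand so that the seated wire's axis is anywhere from 220 to 255 mm above the worktop: look or feel for it. The collar does not slip. More than 25 N between the pail (bail included) and the stand is too hard.
- keeper_l (a joint): Spring keeper of the hook at the stand's +y side, rad: 0 shut. Each hook opens upward between a fixed back and this keeper in front (-x); their flared lips reach 23 mm above the seated wire and guide in a wire from above within 7 mm in x. From first touch, about 13 mm above the seat, the wire pushes it aside, most (0.10 to 0.15) at 7 mm; at 4 mm it has snapped to 0. The seat is rigid.
- keeper_r (a joint): Keeper of the hook at the stand's -y side, same as keeper_l. The pail's weight alone does not open the keepers: the wire would rest on the lips, keepers partly open. The two together take about 8 to 15 N from above, the pail's weight included. The yoke's arms lie 20 mm below the seated wire, so the hooks must enter the upright bail from the stand's -x side, over the rim (103 mm from wire to rim).
- salt_shaker: Loose bystander: small salt shaker with a grey cap, 44 x 44 x 90 mm, origin under its centre.
- cup_espresso: Loose bystander: small decorated espresso cup, 62 x 88 x 50 mm, origin under its centre.
- egg_timer: Loose bystander: round grey-green kitchen timer, 69 x 68 x 61 mm, origin under its centre.
Things that resemble listed ones, but are neither listed nor needed, are in the scene too. There is more than one size of the pail; the job needs the smaller.

How it is judged:
On the way, in this order (a step that is already met when the one before it is completed fails the run):
1. the bail is swung upright (within 0.2 rad) while the pail stands on the worktop within 30 mm of where it was (value of joint bail between 1.62 and 2.02 rad and height (world z) of pail below 0.008 m and angle between pail's own z axis and vertical below 0.15 rad and distance of pail from where it was at the start of the episode below 0.03 m), for 0.1 s.
2. the pail is lifted clear of the worktop by its bail (height (world z) of pail above 0.02 m and value of joint bail between 1.4 and 2.24 rad), for 0.1 s.
At the end, for the whole second after the job is handed in: Released, the pail hangs still in the hooks (< 60 mm/s): grip within 6 mm (stand x) and 10 mm (stand y) of the middle of the hooks, > 210 mm up, wire within 0.12 rad of stand y, both keepers shut (< 0.015 rad), pail > 20 mm off the worktop, tilt < 0.2 rad, weight on the stand (height (world z) of grip above 0.21 m and height (world z) of pail above 0.02 m and value of joint each of keeper_l, keeper_r below 0.015 rad and x of grip in the frame of stand between -0.006 and 0.006 m and y of grip in the frame of stand between -0.01 and 0.01 m and angle between the y axis of grip and the y axis of stand, either way round below 0.12 rad and angle between pail's own z axis and vertical below 0.2 rad and contact force between pail and stand above 1 N and linear speed of pail below 0.06 m/s and contact force between pail and the fingers below 0.1 N); the robot touches nothing.
It fails at once if the pail is tipped by more than 0.45 rad (angle between pail's own z axis and vertical above 0.45 rad).
It fails at once if the pail or its bail is pressed on the stand with more than 25 N (contact force between pail and stand above 25 N).
It fails at once if the salt shaker is shifted by more than 20 mm or tipped (distance of salt_shaker from where it was at the start of the episode above 0.02 m or angle between salt_shaker's own z axis and vertical above 0.3 rad).
It fails at once if the espresso cup is shifted by more than 20 mm or tipped (distance of cup_espresso from where it was at the start of the episode above 0.02 m or angle between cup_espresso's own z axis and vertical above 0.3 rad).
It fails at once if the timer is shifted by more than 20 mm or tipped (distance of egg_timer from where it was at the start of the episode above 0.02 m or angle between egg_timer's own z axis and vertical above 0.3 rad).
It also fails if it takes over 72 s, if anything falls off the work surface, if the arm or the gripper's body presses on something with over 40 N, if the wrist force passes 120 N, or if a joint passes its speed limit or range.

ROBOT

A 6-joint arm with a two-finger parallel gripper is mounted at the origin on a cart in front of the work surface, level with it; the furniture and walls round the work are solid. World frame = base frame: x ahead of the robot, y to its left, z up, the work surface at z = 0. Lengths are in m, angles in rad, forces in N, time in s.
With the tool pointing down it reaches from about 0.425 to 0.925 m from the base axis. Payload 12.5 kg.
Tool frame: the origin (TCP) lies at the very end of the fingers, on their centre line; the grasp point (between the pads) lies 19 mm behind it; z points along the fingers, y is the line along which they close (so a half turn about z gives the same grasp; the last joint's range is limited). The gripper opens to 85 mm and grips with 20 to 120 N. Pads are 22 mm wide; open, the fingers measure 114 mm over their backs; the gripper's body (76 mm by 85 mm) begins 54 mm behind the grasp point. The pads swing forward as they close: fully open they stand 13 mm farther back than shut.
Start: joints at [-1.27, 0.491, 1.559, -0, 1.092, -0.106], TCP at [0.247, -0.574, 0.231] pointing down, gripper open.
Joint ranges: [-3.1, 3.1], [-0.84, 2.19], [0.05, 2.79], [-1.13, 4.28], [0.06, 2.93], [-2.69, 2.69]. Speed limits (rad/s): [2.22, 2.22, 2.79, 3.14, 3.14, 3.14].

INTERFACE

Orientations are given as a unit quaternion [x, y, z, w].
In Python, from plant import telemetry, capture, order, boxes_of, spot_point gives the robot as it stands.
- The arm moves only by the shell command python3 -m inch 'ROWS'. ROWS is JSON, a list of rows, each an object of numbers: "fingers": the finger opening in m, from 0 to 0.0854; "x", "y", "z": the shift along the tool's x, y, z in m; "rx", "ry", "rz": the turn, a rotation vector about the tool's x, y, z in degrees. In form: [{"fingers": .., "x": .., "y": .., "z": .., "rx": .., "ry": .., "rz": ..}, ...]. A call has 1 to 8 rows; each row shifts and turns the commanded pose from where the row before left it, along the tool's axes as they then stand; what a row does not reach is not made up. A row lasts 1/8 s, in which the tool goes at most 62.5 mm and 10.7 degrees, less where a joint would pass 70% of its speed; a pose out of reach is approached as far as the arm can. A call with a gripper value outside its range is refused whole. The fingers move at their own pace and stop on an object; the grip force is fixed at half the most. Time passes only in rows, so rows that do not move let the fingers close. It gives the time, the measured TCP pose, the force, the opening and the grip force at its end, in the units of the state.
- telemetry.sense(): the state, without advancing time (a new reading comes with each control period).
- capture(name): name is "scene" or "top" or "wrist"; returns a dict with "img" (400x640x3 uint8, blue, green, red), "fx", "fy", "cx", "cy" (pixels), "D" ([k1, k2, p1, p2, k3] as OpenCV has them; the pictures are not rectified), "world_from_camera" (4x4, takes a point from camera to world coordinates). Camera axes: x right, y up, looking along -z (the intrinsics and any distortion apply to the point x, -y, -z); pixel columns grow to the right and rows downward; lengths in m; the calibration is good to about 2 mm. A picture is of the moment at which its call begins. There is no depth.
- order.finish_job(): hands the job in; it is judged then, once.
Trained networks look in the newest picture that a camera, given by its name, has taken for a name from the list of things; names that differ only in an ending like _2 or _b are one class to them, and where a whole thing is asked for, a point or a joint stands for the part that bears it (a point fixed in the world has none). Each returns a list of dicts, best first, with "score" (0 to 1); they miss things now and then, are a little off and sometimes report something else, mostly with a low value. They report only what shows in the picture. A call takes as long as a camera call. They do not tell look-alikes from the thing itself.
- boxes_of(camera, target): "uv" ([column, row] in pixels, amid what is visible of it).
- spot_point(camera, target): "uv" ([column, row] in pixels: a listed point, or the origin of a listed thing).
The state is a dict: "time": time; "joints": joint angles; "qvel": joint speeds; "joint_torque": joint torques, N m; "position": TCP position; "orientation": TCP orientation; "ft_force": force on the tool from outside, world axes, zero at the start; "wrist_torque": the same for the moment, N m; "width": finger opening in m; "gripper_force": force on a finger pad.
Only numpy, scipy, OpenCV 4.12 (cv2) and the standard library are available. Lean on these libraries where they do the work, as an engineer would, in place of code of your own. Each camera call takes 0.05 s, during which the arm holds its last target. There are 200 camera calls.

## Working session

There is one attempt and no reset: what is moved stays moved. The work goes in short steps, Python scripts to look and compute and a shell command to move; the robot and the scene stay as the last step left them, time stands still between calls to the robot, and variables do not carry over. Pictures are saved under pics/ and viewed, at most 10 in all, crops included, and the job is handed in when it is done.

```bash
mkdir -p pics; ls
cat > h.py <<'E'
import numpy as np, cv2
from plant import telemetry, capture, order, boxes_of, spot_point
def ray(c,uv):
    K=np.array([[c['fx'],0,c['cx']],[0,c['fy'],c['cy']],[0,0,1]])
    p=cv2.undistortPoints(np.array([[uv]],float),K,np.array(c['D'],float))[0,0]
    T=np.array(c['world_from_camera']); d=T[:3,:3]@np.array([p[0],-p[1],-1]); return T[:3,3],d/np.linalg.norm(d)
def onz(c,uv,z):
    o,d=ray(c,uv); return o+d*(z-o[2])/d[2]
def tri(rs):
    A=sum(np.eye(3)-np.outer(d,d) for o,d in rs); b=sum((np.eye(3)-np.outer(d,d))@o for o,d in rs)
    X=np.linalg.solve(A,b); return X,[np.linalg.norm((np.eye(3)-np.outer(d,d))@(X-o)) for o,d in rs]
def proj(c,X):
    K=np.array([[c['fx'],0,c['cx']],[0,c['fy'],c['cy']],[0,0,1]]); T=np.linalg.inv(np.array(c['world_from_camera']))
    p=T[:3,:3]@np.asarray(X)+T[:3,3]; return cv2.projectPoints(np.array([[p[0],-p[1],-p[2]]]),np.zeros(3),np.zeros(3),K,np.array(c['D'],float))[0][0,0]
E
python3 - <<'E'
from h import *
np.set_printoptions(precision=4,suppress=True)
ims=[]
for n in ['scene','top']:
    c=capture(n); ims.append(c['img']); print(n,np.array(c['world_from_camera'])[:3,3])
    for t in ['pail','grip','stand','post_top','keeper_l','keeper_r','salt_shaker','cup_espresso','egg_timer']:
        for r in spot_point(n,t)[:3]:
            z={'grip':.044,'post_top':.296,'keeper_l':.24,'keeper_r':.24}.get(t,0)
            print(t,round(r['score'],2),np.round(r['uv'],1),onz(c,r['uv'],z))
cv2.imwrite('pics/a.png',ims[0]);cv2.imwrite('pics/b.png',ims[1])
print(telemetry.sense())
E
```

```text
pics
scene [-0.3234 -1.2529  0.8502]
pail 0.78 [393.2 357.2] [ 0.4215 -0.654  -0.    ]
pail 0.63 [318.1 268. ] [ 0.5286 -0.2319  0.    ]
grip 0.44 [292.1 266.2] [ 0.4285 -0.229   0.044 ]
stand 0.89 [255.2 216.4] [0.5674 0.1965 0.    ]Traceback (most recent call last):
  File "<stdin>", line 7, in <module>
ValueError: it knows: cup_espresso, egg_timer, grip, pail, post_top, salt_shaker, stand
```

Run:
```python
from h import *
np.set_printoptions(precision=4,suppress=True)
ims=[]
for n in ['scene','top']:
    c=capture(n); ims.append(c['img']); print(n,np.array(c['world_from_camera'])[:3,3])
    for t in ['pail','grip','stand','post_top','salt_shaker','cup_espresso','egg_timer']:
        for r in spot_point(n,t)[:3]:
            z={'grip':.044,'post_top':.296}.get(t,0)
            print(t,round(r['score'],2),np.round(r['uv'],1),onz(c,r['uv'],z))
cv2.imwrite('pics/a.png',ims[0]);cv2.imwrite('pics/b.png',ims[1])
print(telemetry.sense())
```

```text
scene [-0.3234 -1.2529  0.8502]
pail 0.79 [393.2 355.1] [ 0.4269 -0.649   0.    ]
pail 0.48 [319.3 267.4] [ 0.5339 -0.2315  0.    ]
grip 0.46 [289.1 265.9] [ 0.4223 -0.2222  0.044 ]
stand 0.74 [255.5 215.7] [0.5716 0.2009 0.    ]
cup_espresso 0.88 [366.7 302. ] [ 0.5261 -0.4547  0.    ]
cup_espresso 0.22 [256.  216.1] [0.5712 0.1968 0.    ]
egg_timer 0.66 [395.7 292.2] [ 0.6275 -0.4726  0.    ]
egg_timer 0.25 [367.8 301.6] [ 0.5299 -0.4553  0.    ]
top [-0.2358  0.0846  1.9604]
pail 0.92 [435.5 213.2] [ 0.428  -0.6488  0.    ]
pail 0.72 [377.8 183.6] [ 0.6312 -0.4596  0.    ]
pail 0.57 [338.8 215.4] [ 0.5367 -0.251   0.    ]
grip 0.48 [439.4 173.6] [ 0.5812 -0.7202  0.044 ]
post_top 0.71 [208.6 185.3] [0.6723 0.2236 0.296 ]
salt_shaker 0.48 [246.2 199.5] [0.7204 0.1064 0.    ]
cup_espresso 0.53 [385.9 203.8] [ 0.5302 -0.4603  0.    ]
egg_timer 0.52 [377.  179.3] [ 0.652  -0.4633  0.    ]
{'time': 1.05, 'joints': array([-1.2696,  0.4909,  1.5589,  0.    ,  1.0917, -0.1056]), 'qvel': array([-0.0011,  0.0011,  0.0013,  0.0009,  0.0001,  0.0014]), 'joint_torque': array([ -0.0028, -61.8289, -26.1838,  -0.0002,   0.0003,  -0.    ]), 'position': array([ 0.2473, -0.574 ,  0.2313]), 'orientation': array([0.9794, 0.202 , 0.    , 0.0001]), 'ft_force': array([-0.3858, -0.1483, -0.0616]), 'wrist_torque': array([ 0.0406,  0.0252, -0.0467]), 'gripper_force': 0.0, 'width': 0.08497223789845798}
```

View pics/a.png

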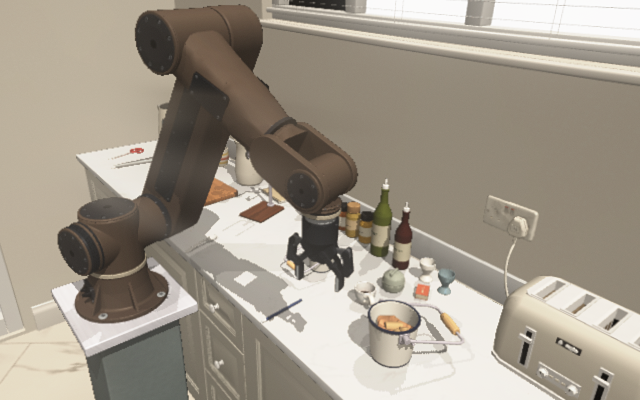

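View pics/b.png

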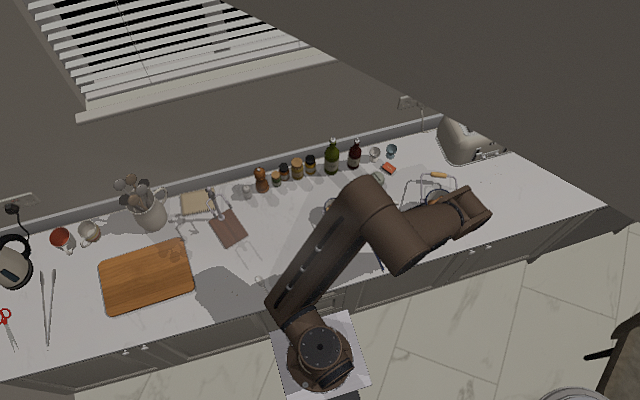

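```bash
python3 -m inch '[{"x":0.01,"z":-0.06},{"x":0.03,"y":-0.03,"z":-0.04},{"x":0.035,"y":-0.035,"z":-0.02},{"x":0.04,"y":-0.035,"z":-0.02},{"x":0.04,"y":-0.035,"z":-0.02},{"x":0.04,"y":-0.035,"z":0},{"x":0.04,"y":-0.035,"z":0},{"x":0.035,"y":-0.03,"z":0}]'
python3 - <<'E'
from h import *
np.set_printoptions(precision=4,suppress=True)
ims=[]
for n in ['scene','top','wrist']:
    c=capture(n); ims.append(c['img']); print(n,np.array(c['world_from_camera'])[:3])
    for t in ['pail','grip','stand','post_top','salt_shaker','cup_espresso','egg_timer']:
        for r in spot_point(n,t)[:3]:
            z={'grip':.044,'post_top':.296}.get(t,0)
            print(t,round(r['score'],2),np.round(r['uv'],1),onz(c,r['uv'],z))
cv2.imwrite('pics/c.png',ims[2]); 
cv2.imwrite('pics/d.png',np.hstack([cv2.resize(ims[0][180:330,190:440],(400,240)),cv2.resize(ims[1][140:290,190:440],(400,240))]))
cv2.imwrite('pics/c2.png',ims[0])
E
```

```text
scene [[ 0.7755  0.2604 -0.5752 -0.3234]
 [-0.6311  0.3458 -0.6943 -1.2529]
 [ 0.0181  0.9015  0.4325  0.8502]]
pail 0.78 [393.2 354.6] [ 0.4282 -0.6478 -0.    ]
pail 0.77 [318.1 267.8] [ 0.5294 -0.231   0.    ]
grip 0.81 [449.9 325.1] [ 0.5823 -0.6938  0.044 ]
grip 0.45 [289.4 264.8] [ 0.4267 -0.2177  0.044 ]
stand 0.98 [256.2 215.8] [0.5732 0.1985 0.    ]
stand 0.52 [366.1 304.6] [ 0.5162 -0.4624  0.    ]
cup_espresso 0.82 [367.1 303.8] [ 0.5211 -0.4615  0.    ]
egg_timer 0.78 [396. 288.] [ 0.6441 -0.4585  0.    ]
egg_timer 0.38 [291.  267.1] [ 0.4636 -0.1753  0.    ]
top [[-0.2882  0.8665 -0.4077 -0.2358]
 [-0.9576 -0.2584  0.1277  0.0846]
 [ 0.0053  0.4272  0.9042  1.9604]]
pail 0.92 [433.2 212.7] [ 0.433  -0.6401  0.    ]
pail 0.57 [337.7 212.8] [ 0.5494 -0.2502  0.    ]
grip 0.53 [437.1 172.8] [ 0.5876 -0.7121  0.044 ]
grip 0.49 [231.1 232.3] [0.5732 0.199  0.044 ]
stand 0.83 [229.6 234.5] [0.5839 0.2098 0.    ]
post_top 0.91 [208.8 187.6] [0.6627 0.2248 0.296 ]
salt_shaker 0.64 [245.2 198.7] [0.7253 0.1097 0.    ]
cup_espresso 0.61 [386.5 204.8] [ 0.5251 -0.4612  0.    ]
egg_timer 0.46 [377.1 183. ] [ 0.6348 -0.4576  0.    ]
wrist [[ 0.3952  0.8736  0.2839  0.3188]
 [-0.9186  0.3757  0.1228 -0.5422]
 [ 0.0006 -0.3093  0.9509  0.3745]]
pail 0.98 [443.6  33.8] [ 0.4259 -0.6379  0.    ]validation failed for argument at $[0]...
```

View pics/c.png

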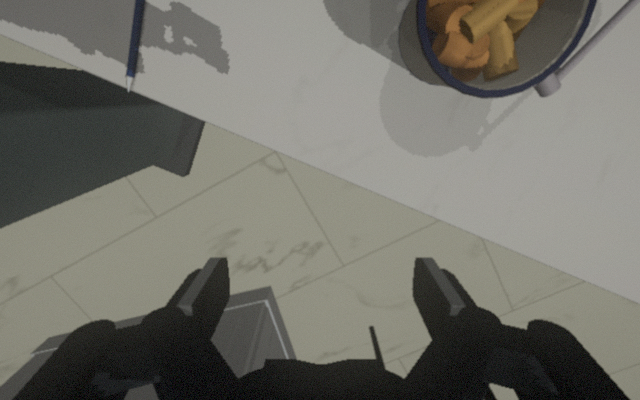

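View pics/d.png

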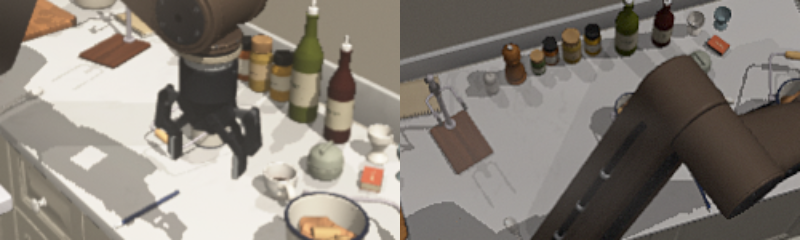

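```bash
python3 -m inch '[{"fingers":0.05,"x":0.01,"y":0.0,"z":-0.06,"rx":0.0,"ry":0.0,"rz":0.0},{"fingers":0.05,"x":0.03,"y":-0.03,"z":-0.04,"rx":0.0,"ry":0.0,"rz":0.0},{"fingers":0.05,"x":0.035,"y":-0.035,"z":-0.02,"rx":0.0,"ry":0.0,"rz":0.0},{"fingers":0.05,"x":0.04,"y":-0.035,"z":-0.02,"rx":0.0,"ry":0.0,"rz":0.0},{"fingers":0.05,"x":0.04,"y":-0.035,"z":-0.02,"rx":0.0,"ry":0.0,"rz":0.0},{"fingers":0.05,"x":0.04,"y":-0.035,"z":0.0,"rx":0.0,"ry":0.0,"rz":0.0},{"fingers":0.05,"x":0.04,"y":-0.035,"z":0.0,"rx":0.0,"ry":0.0,"rz":0.0},{"fingers":0.05,"x":0.035,"y":-0.03,"z":0.0,"rx":0.0,"ry":0.0,"rz":0.0}]'
cat > look.py <<'E'
from h import *
import sys
np.set_printoptions(precision=4,suppress=True)
tag=sys.argv[1]
for n in sys.argv[2].split(','):
    c=capture(n); cv2.imwrite(f'pics/{tag}_{n}.png',c['img']); print(n,np.array(c['world_from_camera'])[:3,3])
    for t in sys.argv[3].split(','):
        for r in spot_point(n,t)[:3]:
            z={'grip':.044,'post_top':.296}.get(t,0)
            print(t,round(r['score'],2),np.round(r['uv'],1),onz(c,r['uv'],z))
s=telemetry.sense(); print(s['time'],s['position'],s['orientation'],s['ft_force'],s['width'])
E
python3 look.py e scene,top,wrist pail,grip,stand,post_top
```

```text
time: 3.25
position: [0.4028, -0.2496, 0.3916]
orientation: [0.979, 0.202, 0.0, 0.0]
ft_force: [0.9, -0.9, -0.7]
width: 0.0497
gripper_force: 0.0
scene [-0.3234 -1.2529  0.8502]
pail 0.72 [319.3 269.8] [ 0.525  -0.2423  0.    ]
pail 0.67 [391.9 356.4] [ 0.421  -0.6502  0.    ]
pail 0.4 [391.4 288.3] [ 0.632  -0.4512  0.    ]
grip 0.76 [290.  264.9] [ 0.4278 -0.2193  0.044 ]
grip 0.67 [320.2 267.9] [ 0.4899 -0.2882  0.044 ]
grip 0.61 [448.4 324.8] [ 0.5802 -0.6907  0.044 ]
stand 0.71 [255.7 212.9] [ 0.5853  0.2209 -0.    ]
post_top 0.95 [266.9 134.4] [0.6612 0.2421 0.296 ]
post_top 0.62 [365.9 303.3] [ 0.2264 -0.7346  0.296 ]
top [-0.2358  0.0846  1.9604]
pail 0.66 [430.2 211.5] [ 0.4419 -0.6299  0.    ]
grip 0.53 [440.  174.8] [ 0.575  -0.7205  0.044 ]
stand 0.89 [230.2 234.7] [0.5824 0.2076 0.    ]
post_top 0.57 [208.9 187.1] [0.6646 0.224  0.296 ]
wrist [ 0.4736 -0.2204  0.5343]
pail 0.9 [342.2  50.3] [ 0.5455 -0.2256  0.    ]
pail 0.59 [523.1 215.2] [ 0.4265 -0.6357  0.    ]
grip 0.72 [309.3 121.9] [ 0.4307 -0.2203  0.044 ]
4.0 [ 0.4022 -0.2515  0.3913] [ 0.9794  0.2018 -0.     -0.    ] [-0.08    0.0298  0.2016] 0.05022642901146476
```

View pics/e_wrist.png

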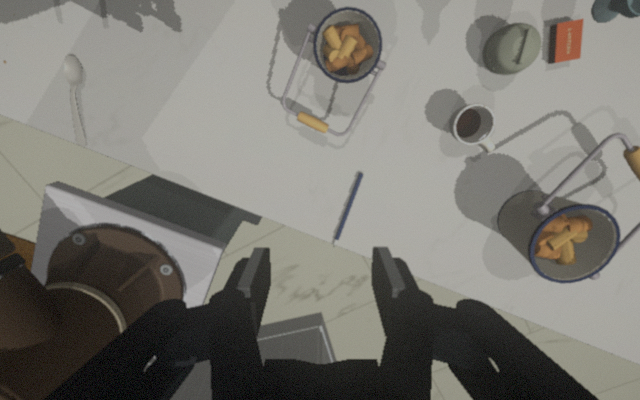

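The wrist picture shows the small pail at about (347,45), its grip at (313,122) with ends near (298,114) and (328,131), and its ears near (313,31) and (381,66). The big pail is at (573,242), and the cup and timer are well to the right.

Run:
```python
from h import *
np.set_printoptions(precision=4,suppress=True)
c=capture('wrist')
P=lambda u,z:onz(c,u,z)
g=P((312.5,122),.044);a=P((298,114),.044);b=P((328,131),.044)
e1=P((313,31),.072);e2=P((381,66),.072); r=P((347.5,45),.082)
print(g,a,b,e1,e2,(e1+e2)/2,r, np.linalg.norm(a-b),np.linalg.norm(e1-e2))
for p,q in((b,a),(e2,e1)): print(np.degrees(np.arctan2(*(p-q)[:2][::-1])))
d=(e1+e2)/2-g; print(np.degrees(np.arctan2(d[1],d[0])),np.linalg.norm(d[:2]))
d=r-g; print(np.degrees(np.arctan2(d[1],d[0])),np.linalg.norm(d[:2]))
```

```text
[ 0.4327 -0.2242  0.044 ] [ 0.4348 -0.1998  0.044 ] [ 0.4297 -0.251   0.044 ] [ 0.5418 -0.1798  0.072 ] [ 0.5391 -0.2803  0.072 ] [ 0.5405 -0.2301  0.072 ] [ 0.5431 -0.2279  0.082 ] 0.051503316646816275 0.10053519221480688
-95.76104028021895
-91.54517551557821
-3.1031440109041655 0.10797231683292749
-1.921647422574264 0.11046883611090964
```

```bash
python3 -m inch '[{"fingers":0.05,"x":0.0,"y":0.0,"z":0.03,"rx":0.0,"ry":0.0,"rz":-10.65},{"fingers":0.05,"x":0.0,"y":0.0,"z":0.03,"rx":0.0,"ry":0.0,"rz":-10.65},{"fingers":0.05,"x":0.0,"y":0.0,"z":0.03,"rx":0.0,"ry":0.0,"rz":-10.65},{"fingers":0.05,"x":0.0,"y":0.0,"z":0.03,"rx":0.0,"ry":0.0,"rz":-10.65},{"fingers":0.05,"x":0.0,"y":0.0,"z":0.03,"rx":0.0,"ry":0.0,"rz":-10.65},{"fingers":0.05,"x":0.0,"y":0.0,"z":0.03,"rx":0.0,"ry":0.0,"rz":-10.65},{"fingers":0.05,"x":0.0144,"y":0.0144,"z":0.02,"rx":0.0,"ry":0.0,"rz":0.0},{"fingers":0.05,"x":0.0144,"y":0.0144,"z":0.01,"rx":0.0,"ry":0.0,"rz":0.0}]'
python3 look.py f scene,top,wrist pail,grip,stand,post_top
```

```text
time: 5.05
position: [0.4326, -0.2237, 0.1803]
orientation: [0.724, 0.689, -0.0, -0.001]
ft_force: [-0.7, 0.2, -0.5]
width: 0.0501
gripper_force: 0.0
scene [-0.3234 -1.2529  0.8502]
pail 0.69 [389.9 353.3] [ 0.4251 -0.6397  0.    ]
pail 0.65 [319.  267.1] [ 0.5342 -0.2296  0.    ]
grip 0.8 [448.5 324.6] [ 0.581  -0.6904  0.044 ]
grip 0.72 [304.8 216.7] [0.6632 0.0112 0.044 ]
grip 0.57 [288.7 264.5] [ 0.426  -0.2151  0.044 ]
stand 0.9 [253.1 213. ] [0.5769 0.2262 0.    ]
top [-0.2358  0.0846  1.9604]
pail 0.68 [434.1 211.9] [ 0.4354 -0.6453  0.    ]
grip 0.68 [439.9 174.3] [ 0.5774 -0.721   0.044 ]
stand 0.58 [234.7 236.7] [0.5684 0.1916 0.    ]
post_top 0.88 [208.3 189.5] [0.6556 0.2281 0.296 ]
wrist [ 0.4348 -0.1447  0.3248]
pail 0.68 [426.6 173. ] [ 0.542  -0.2288  0.    ]
grip 0.92 [319.8 185.3] [ 0.4302 -0.2241  0.044 ]
5.8 [ 0.4324 -0.2241  0.1814] [ 0.7242  0.6896 -0.      0.0001] [-0.8088  0.3768 -0.1856] 0.05003125891096881
```

View pics/f_wrist.png

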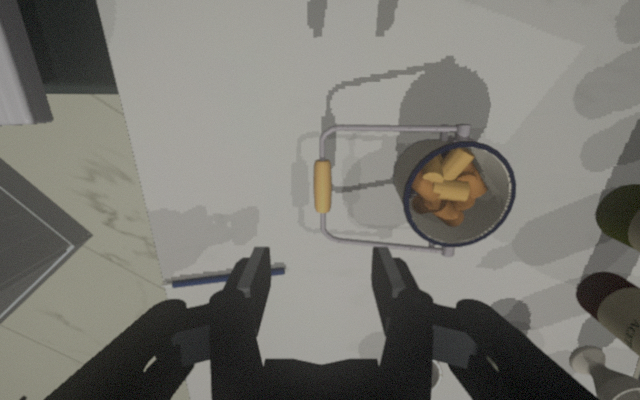

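Run:
```python
from h import *
np.set_printoptions(precision=4,suppress=True)
c=capture('wrist')
P=lambda u,z:onz(c,u,z)
g=P((322.5,186),.044);a=P((321,160),.044);b=P((324.5,212),.044)
e1=P((464,129),.072);e2=P((448,251),.072); r=P((460,194),.082)
print(g,a,b,e1,e2,(e1+e2)/2,r, np.linalg.norm(a-b),np.linalg.norm(e1-e2))
for p,q in((b,a),(e2,e1)): print(np.degrees(np.arctan2(*(p-q)[:2][::-1])))
d=(e1+e2)/2-g; print(np.degrees(np.arctan2(d[1],d[0])),np.linalg.norm(d[:2]))
d=r-g; print(np.degrees(np.arctan2(d[1],d[0])),np.linalg.norm(d[:2]))
```

```text
[ 0.4327 -0.2245  0.044 ] [ 0.4325 -0.2003  0.044 ] [ 0.4334 -0.2501  0.044 ] [ 0.5453 -0.1759  0.072 ] [ 0.5408 -0.2816  0.072 ] [ 0.543  -0.2287  0.072 ] [ 0.5424 -0.2257  0.082 ] 0.04978456593090929 0.10583879199931873
-89.01021496729172
-92.43299056867096
-2.200854719154466 0.11042076636724495
-0.6496013201278679 0.10970422510915988
```

```bash
python3 -m inch '[{"fingers":0.05,"x":0.0,"y":0.0,"z":0.05,"rx":0.0,"ry":0.0,"rz":0.0},{"fingers":0.05,"x":0.0,"y":0.0,"z":0.05,"rx":0.0,"ry":0.0,"rz":0.0},{"fingers":0.05,"x":0.0,"y":0.0,"z":0.04,"rx":0.0,"ry":0.0,"rz":0.0},{"fingers":0.05,"x":0.0,"y":0.0,"z":0.016,"rx":0.0,"ry":0.0,"rz":0.0},{"fingers":0.05,"x":0.0,"y":0.0,"z":0.0,"rx":0.0,"ry":0.0,"rz":0.0},{"fingers":0.013,"x":0.0,"y":0.0,"z":0.0,"rx":0.0,"ry":0.0,"rz":0.0},{"fingers":0.013,"x":0.0,"y":0.0,"z":0.0,"rx":0.0,"ry":0.0,"rz":0.0},{"fingers":0.013,"x":0.0,"y":0.0,"z":0.0,"rx":0.0,"ry":0.0,"rz":0.0}]'
```

```text
time: 6.85
position: [0.433, -0.2242, 0.026]
orientation: [0.724, 0.69, 0.0, 0.001]
ft_force: [2.0, 0.3, -0.2]
width: 0.0139
gripper_force: 55.1
```

```bash
python3 -m inch '[{"fingers":0.013,"x":0.0,"y":-0.003,"z":-0.0169,"rx":0.0,"ry":0.0,"rz":0.0},{"fingers":0.013,"x":0.0,"y":-0.0004,"z":-0.0171,"rx":0.0,"ry":0.0,"rz":0.0},{"fingers":0.013,"x":0.0,"y":0.0022,"z":-0.017,"rx":0.0,"ry":0.0,"rz":0.0},{"fingers":0.013,"x":0.0,"y":0.0047,"z":-0.0165,"rx":0.0,"ry":0.0,"rz":0.0},{"fingers":0.013,"x":0.0002,"y":0.0072,"z":-0.0155,"rx":0.0,"ry":0.0,"rz":0.0},{"fingers":0.013,"x":0.0003,"y":0.0094,"z":-0.0143,"rx":0.0,"ry":0.0,"rz":0.0}]'
```

```text
time: 7.6
position: [0.4525, -0.2245, 0.1244]
orientation: [0.724, 0.69, 0.0, 0.001]
ft_force: [1.5, 0.8, -1.8]
width: 0.0141
gripper_force: 54.9
```

```bash
python3 -m inch '[{"fingers":0.013,"x":0.0003,"y":0.0115,"z":-0.0127,"rx":0.0,"ry":0.0,"rz":0.0},{"fingers":0.013,"x":0.0003,"y":0.0133,"z":-0.0108,"rx":0.0,"ry":0.0,"rz":0.0},{"fingers":0.013,"x":0.0003,"y":0.0148,"z":-0.0087,"rx":0.0,"ry":0.0,"rz":0.0},{"fingers":0.013,"x":0.0003,"y":0.0159,"z":-0.0064,"rx":0.0,"ry":0.0,"rz":0.0},{"fingers":0.013,"x":0.0004,"y":0.0167,"z":-0.0039,"rx":0.0,"ry":0.0,"rz":0.0},{"fingers":0.013,"x":0.0004,"y":0.0172,"z":-0.0013,"rx":0.0,"ry":0.0,"rz":0.0},{"fingers":0.013,"x":0.0,"y":0.0,"z":0.0,"rx":0.0,"ry":0.0,"rz":0.0}]'
python3 look.py g scene,top,wrist pail,grip,stand,post_top,egg_timer,salt_shaker
python3 -c "
import cv2,numpy as np
a=cv2.imread('pics/g_scene.png')[100:330,210:430];b=cv2.imread('pics/g_top.png')[150:300,180:380]
cv2.imwrite('pics/g.png',np.hstack([cv2.resize(a,(430,450)),cv2.resize(b,(370,450))[:, :]]))"
```

```text
time: 8.48
position: [0.5421, -0.2267, 0.1673]
orientation: [0.724, 0.69, 0.0, 0.0]
ft_force: [0.3, 0.2, 5.3]
width: 0.0141
gripper_force: 55.5
scene [-0.3234 -1.2529  0.8502]
pail 0.72 [318.2 265.7] [ 0.5374 -0.2216  0.    ]
pail 0.59 [390.7 355.7] [ 0.4205 -0.6467  0.    ]
grip 0.87 [447.7 325.2] [ 0.5775 -0.6906  0.044 ]
grip 0.48 [319.1 212.1] [0.7289 0.0092 0.044 ]
stand 0.83 [256.2 213.4] [ 0.5845  0.2161 -0.    ]
post_top 0.91 [268.1 134.2] [0.6662 0.2416 0.296 ]
egg_timer 0.94 [391.1 290.3] [ 0.6238 -0.4577  0.    ]
egg_timer 0.38 [259.2 212.7] [0.5971 0.2143 0.    ]
salt_shaker 0.55 [304.7 213.1] [0.7359 0.105  0.    ]
top [-0.2358  0.0846  1.9604]
pail 0.74 [432.4 214.7] [ 0.4254 -0.6333 -0.    ]
grip 0.59 [438.9 172.8] [ 0.5854 -0.7197  0.044 ]
stand 0.69 [233. 235.] [0.5778 0.1967 0.    ]
post_top 0.56 [210.2 188.6] [0.6572 0.2206 0.296 ]
egg_timer 0.74 [374.9 181.1] [ 0.6463 -0.4515  0.    ]
salt_shaker 0.64 [246.4 195.1] [0.7405 0.1008 0.    ]
salt_shaker 0.51 [208.3 185.8] [0.8317 0.2501 0.    ]
wrist [ 0.544  -0.1472  0.3104]
pail 0.87 [315.6 177.4] [ 0.5352 -0.2265  0.    ]
9.525 [ 0.5416 -0.2268  0.1673] [0.7242 0.6896 0.0002 0.0005] [0.1231 0.8714 6.5111] 0.013986774481833995
```

View pics/g.png

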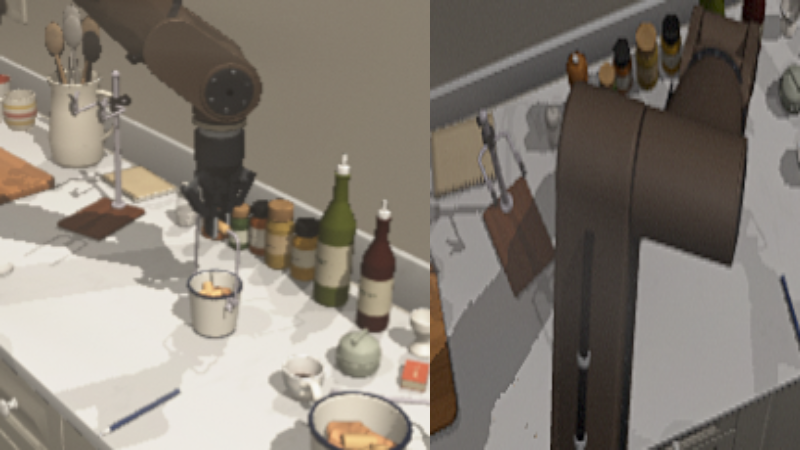

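The crops show the bail upright in the fingers over the standing pail, and the stand (post, hooks, dark base) free to the left. The salt shaker is behind the stand's right side. Next I lift.

```bash
python3 -m inch '[{"fingers":0.013,"x":0.0,"y":0.0,"z":-0.01,"rx":0.0,"ry":0.0,"rz":0.0},{"fingers":0.013,"x":0.0,"y":0.0,"z":-0.02,"rx":0.0,"ry":0.0,"rz":0.0},{"fingers":0.013,"x":0.0,"y":0.0,"z":-0.025,"rx":0.0,"ry":0.0,"rz":0.0},{"fingers":0.013,"x":0.0,"y":0.0,"z":-0.025,"rx":0.0,"ry":0.0,"rz":0.0},{"fingers":0.013,"x":0.0,"y":0.0,"z":-0.025,"rx":0.0,"ry":0.0,"rz":0.0},{"fingers":0.013,"x":0.0,"y":0.0,"z":-0.025,"rx":0.0,"ry":0.0,"rz":0.0},{"fingers":0.013,"x":0.0,"y":0.0,"z":-0.02,"rx":0.0,"ry":0.0,"rz":0.0},{"fingers":0.013,"x":0.0,"y":0.0,"z":-0.013,"rx":0.0,"ry":0.0,"rz":0.0}]'
python3 - <<'E'
from h import *
np.set_printoptions(precision=4,suppress=True)
s=capture('scene');t=capture('top')
p,e=tri([ray(s,(267.5,134.4)),ray(t,(208.7,188))]); print('post',p,e)
r=spot_point('scene','stand')[0]['uv'],spot_point('top','stand')[0]['uv']
print('stand',tri([ray(s,r[0]),ray(t,r[1])]))
C=[onz(t,u,.012) for u in [(209.2,220.7),(229.7,209.3),(248.1,231.7),(228.6,249)]]
for c in C: print(c)
print(telemetry.sense()['ft_force'])
E
```

```text
time: 10.52
position: [0.5414, -0.2268, 0.3303]
orientation: [0.724, 0.69, -0.0, 0.0]
ft_force: [0.2, -0.3, -3.7]
width: 0.0138
gripper_force: 54.9
post [0.6555 0.2257 0.3022] [np.float64(0.0022654206215154556), np.float64(0.0022654206215154057)]
stand (array([0.5687, 0.1868, 0.0238]), [np.float64(0.0006702097954655754), np.float64(0.0006702097954655327)])
[0.6636 0.278  0.012 ]
[0.69   0.1838 0.012 ]
[0.5692 0.1326 0.012 ]
[0.5183 0.2269 0.012 ]
[-1.0943 -1.0565 -2.5231]
```

```bash
python3 -m inch '[{"fingers":0.013,"x":0.008,"y":-0.002,"z":0.0,"rx":0.0,"ry":0.0,"rz":0.0},{"fingers":0.013,"x":0.015,"y":-0.003,"z":0.0,"rx":0.0,"ry":0.0,"rz":0.0},{"fingers":0.013,"x":0.02,"y":-0.004,"z":0.0,"rx":0.0,"ry":0.0,"rz":0.0},{"fingers":0.013,"x":0.022,"y":-0.005,"z":0.0,"rx":0.0,"ry":0.0,"rz":0.0},{"fingers":0.013,"x":0.022,"y":-0.005,"z":0.0,"rx":0.0,"ry":0.0,"rz":0.0},{"fingers":0.013,"x":0.022,"y":-0.005,"z":0.0,"rx":0.0,"ry":0.0,"rz":0.0},{"fingers":0.013,"x":0.022,"y":-0.005,"z":0.0,"rx":0.0,"ry":0.0,"rz":0.0},{"fingers":0.013,"x":0.022,"y":-0.005,"z":0.0,"rx":0.0,"ry":0.0,"rz":0.0}]'
python3 -m inch '[{"fingers":0.013,"x":0.022,"y":-0.005,"z":0.0,"rx":0.0,"ry":0.0,"rz":0.0},{"fingers":0.013,"x":0.022,"y":-0.005,"z":0.0,"rx":0.0,"ry":0.0,"rz":0.0},{"fingers":0.013,"x":0.022,"y":-0.005,"z":0.0,"rx":0.0,"ry":0.0,"rz":0.0},{"fingers":0.013,"x":0.022,"y":-0.005,"z":0.0,"rx":0.0,"ry":0.0,"rz":0.0},{"fingers":0.013,"x":0.022,"y":-0.005,"z":0.0,"rx":0.0,"ry":0.0,"rz":0.0},{"fingers":0.013,"x":0.02,"y":-0.004,"z":0.0,"rx":0.0,"ry":0.0,"rz":0.0},{"fingers":0.013,"x":0.014,"y":-0.003,"z":0.0,"rx":0.0,"ry":0.0,"rz":0.0},{"fingers":0.013,"x":0.007,"y":-0.001,"z":0.0,"rx":0.0,"ry":0.0,"rz":0.0}]'
python3 -m inch '[{"fingers":0.013,"x":0.0,"y":0.0,"z":0.0,"rx":0.0,"ry":0.0,"rz":-4.6},{"fingers":0.013,"x":0.0,"y":0.0,"z":0.0,"rx":0.0,"ry":0.0,"rz":-4.6},{"fingers":0.013,"x":0.0,"y":0.0,"z":0.0,"rx":0.0,"ry":0.0,"rz":-4.6},{"fingers":0.013,"x":0.0,"y":0.0,"z":0.0,"rx":0.0,"ry":0.0,"rz":-4.6},{"fingers":0.013,"x":0.0,"y":0.0,"z":0.0,"rx":0.0,"ry":0.0,"rz":-4.4},{"fingers":0.013,"x":0.0,"y":0.0,"z":0.0,"rx":0.0,"ry":0.0,"rz":0.0}]'
python3 look.py h scene,top,wrist pail,grip,stand,post_top
```

```text
time: 11.72
position: [0.515, -0.0707, 0.3295]
orientation: [0.724, 0.69, 0.0, 0.0]
ft_force: [0.3, 0.1, -5.0]
width: 0.0141
gripper_force: 54.9
time: 12.72
position: [0.4895, 0.081, 0.3295]
orientation: [0.724, 0.69, 0.0, 0.0]
ft_force: [-0.1, 0.3, -4.0]
width: 0.0145
gripper_force: 54.9
time: 13.48
position: [0.4899, 0.0799, 0.3293]
orientation: [0.574, 0.819, -0.0, 0.0]
ft_force: [0.2, 0.4, -2.8]
width: 0.0141
gripper_force: 54.8
scene [-0.3234 -1.2529  0.8502]
pail 0.95 [248.  192.2] [0.6668 0.4078 0.    ]
pail 0.83 [391.1 357.4] [ 0.4169 -0.6514  0.    ]
grip 0.84 [448.9 326. ] [ 0.5774 -0.6944  0.044 ]
grip 0.49 [247.5 143.2] [0.9439 0.8541 0.044 ]
stand 0.79 [256.9 214.8] [0.58   0.2042 0.    ]
post_top 0.69 [268.6 138. ] [0.6418 0.2021 0.296 ]
post_top 0.18 [259.4 212.8] [ 0.2767 -0.2973  0.296 ]
top [-0.2358  0.0846  1.9604]
pail 0.57 [433.2 214. ] [ 0.4274 -0.6379  0.    ]
grip 0.54 [443.1 174.6] [ 0.572  -0.7339  0.044 ]
stand 0.6 [231.4 234. ] [0.584  0.2021 0.    ]
post_top 0.97 [208.8 186. ] [0.6692 0.2235 0.296 ]
wrist [0.4614 0.155  0.4725]
pail 0.78 [319.4 178.1] [0.5012 0.0394 0.    ]
grip 0.58 [317.7 277.7] [ 0.549 -0.1    0.044]
stand 0.59 [410.3  91.4] [0.5787 0.2015 0.    ]
14.225 [0.4899 0.0801 0.3294] [0.5736 0.8192 0.     0.0001] [ 0.311  -0.5092 -3.7265] 0.014165560689362987
```

View pics/h_wrist.png

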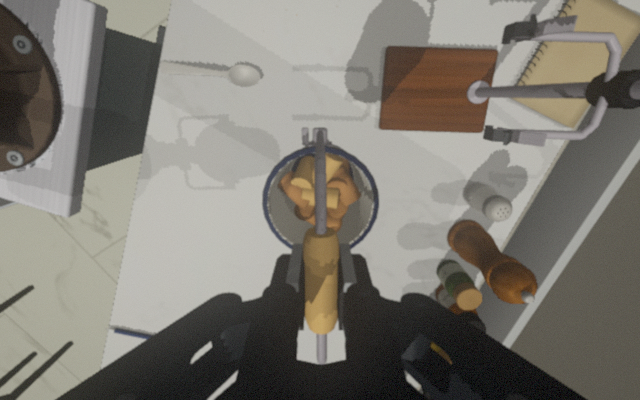

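The wrist view shows the pail hanging level in the fingers. The stand base is at (379–496, 46–132), nearly square to the tool, with the post foot at (478,91) and hooks near (520,33) and (503,134).

Run:
```python
from h import *
np.set_printoptions(precision=4,suppress=True)
w=capture('wrist');s=capture('scene')
P=lambda u,z:onz(w,u,z)
C=[P(u,.012) for u in [(387,46),(496,46),(488,132),(379,129)]]
for c in C: print(c[:2])
A=lambda p,q:np.degrees(np.arctan2(*(q-p)[:2][::-1]))
print('yaws',A(C[0],C[1]),A(C[3],C[2]),A(C[3],C[0])-90,A(C[2],C[1])-90)
yaw=np.radians(np.mean([A(C[0],C[1]),A(C[3],C[2]),A(C[3],C[0])-90,A(C[2],C[1])-90]))
ux=np.array([np.cos(yaw),np.sin(yaw)]);uy=np.array([-ux[1],ux[0]])
pf=P((478,91),.012)[:2]; o1=pf-.085*ux; o2=np.mean(C,0)[:2]-.03*ux
print('yaw',np.degrees(yaw),'post foot',pf,'o1',o1,'o2',o2,'posttop',tri([ray(s,(267.8,134.6)),ray(w,(612,90))]))
o=(o1+o2)/2
outs=[]
for cam,(u0,v0,u1,v1),k in((w,(440,0,640,180),3),(s,(225,110,295,200),4)):
    im=cv2.resize(cam['img'][v0:v1,u0:u1],None,fx=k,fy=k,interpolation=cv2.INTER_CUBIC)
    for h,col in((.22,(0,0,255)),(.2375,(0,255,0)),(.255,(255,0,0))):
        for y in(-.033,.033):
            q=proj(cam,[*(o+y*uy),h]); cv2.circle(im,tuple(int(v) for v in((q-[u0,v0])*k)),3,col,-1)
            print(h,y,q)
    outs.append(im)
H=max(i.shape[0] for i in outs)
f=np.hstack([cv2.copyMakeBorder(i,0,H-i.shape[0],0,0,cv2.BORDER_CONSTANT) for i in outs]); f=f[:,:]; f=cv2.resize(f,None,fx=min(1,800/f.shape[1]),fy=min(1,800/f.shape[1])); print(f.shape)
cv2.imwrite('pics/i.png',f)
```

```text
[0.5228 0.2413]
[0.6573 0.2895]
[0.7029 0.1879]
[0.5554 0.1391]
yaws 19.73686567646504 18.319669696630495 17.70446051939446 24.178851630190394
yaw 19.9849618806701 post foot [0.6625 0.2321] o1 [0.5826 0.2031] o2 [0.5814 0.2042] posttop (array([0.6216, 0.2039, 0.3011]), [np.float64(0.01836960340900822), np.float64(0.01836960340900798)])
0.22 -0.033 [487.1668 132.3415]
0.22 0.033 [502.661   38.4445]
0.2375 -0.033 [499.1724 135.0642]
0.2375 0.033 [517.1179  33.9746]
0.255 -0.033 [513.054  138.2075]
0.255 0.033 [534.0859  28.721 ]
0.22 -0.033 [262.5829 162.6112]
0.22 0.033 [248.1045 159.1111]
0.2375 -0.033 [262.4306 158.0465]
0.2375 0.033 [247.8921 154.6048]
0.255 -0.033 [262.2764 153.4416]
0.255 0.033 [247.6773 150.0592]
(491, 800, 3)
```

View pics/i.png

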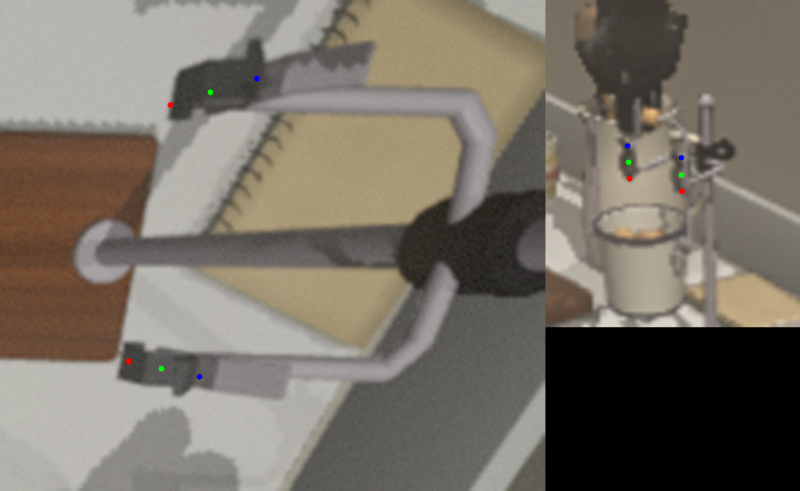

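```bash
python3 -m inch '[{"fingers":0.013,"x":0.007,"y":0.001,"z":0.004,"rx":0.0,"ry":0.0,"rz":0.0},{"fingers":0.013,"x":0.011,"y":0.001,"z":0.008,"rx":0.0,"ry":0.0,"rz":0.0},{"fingers":0.013,"x":0.013,"y":0.001,"z":0.01,"rx":0.0,"ry":0.0,"rz":0.0},{"fingers":0.013,"x":0.013,"y":0.001,"z":0.01,"rx":0.0,"ry":0.0,"rz":0.0},{"fingers":0.013,"x":0.013,"y":0.0015,"z":0.01,"rx":0.0,"ry":0.0,"rz":0.0},{"fingers":0.013,"x":0.013,"y":0.001,"z":0.01,"rx":0.0,"ry":0.0,"rz":0.0},{"fingers":0.013,"x":0.01,"y":0.001,"z":0.006,"rx":0.0,"ry":0.0,"rz":0.0},{"fingers":0.013,"x":0.005,"y":0.001,"z":0.003,"rx":0.0,"ry":0.0,"rz":0.0}]'
python3 - <<'E'
from h import *
np.set_printoptions(precision=4,suppress=True)
w=capture('wrist');cv2.imwrite('pics/j.png',w['img'])
T=telemetry.sense();p=T['position'];print(p,T['orientation'],T['ft_force'])
print([ (r['score'],r['uv']) for r in spot_point('wrist','grip')[:1]])
a=np.radians(110);tx=np.array([np.cos(a),np.sin(a),0])
for d in(-.024,0,.024,.042): print(d,proj(w,p+[0,0,.0178]+d*tx))
o=np.array([.582,.2035]);uy=tx[:2]
print((o-p[:2])@uy,(o-p[:2])@np.array([np.cos(a-np.pi/2),np.sin(a-np.pi/2)]))
E
```

```text
time: 15.32
position: [0.4686, 0.1635, 0.268]
orientation: [0.573, 0.819, -0.0, -0.0]
ft_force: [0.1, -1.2, -3.7]
width: 0.0145
gripper_force: 54.8
[0.4686 0.1637 0.2679] [ 0.5733  0.8193 -0.0001 -0.0001] [-0.0071  0.6996 -4.0303]
[]
-0.024 [323.3087 323.7261]
0 [323.4486 279.7755]
0.024 [323.6049 231.1806]
0.042 [323.735  191.1652]
-0.0013578366582722157 0.12020408860642968
```

```bash
python3 -m inch '[{"fingers":0.013,"x":0.0,"y":0.007,"z":0.0,"rx":0.0,"ry":0.0,"rz":0.0},{"fingers":0.013,"x":-0.0007,"y":0.014,"z":0.0,"rx":0.0,"ry":0.0,"rz":0.0},{"fingers":0.013,"x":-0.0007,"y":0.016,"z":0.0,"rx":0.0,"ry":0.0,"rz":0.0},{"fingers":0.013,"x":0.0,"y":0.016,"z":0.0,"rx":0.0,"ry":0.0,"rz":0.0},{"fingers":0.013,"x":0.0,"y":0.016,"z":0.0,"rx":0.0,"ry":0.0,"rz":0.0},{"fingers":0.013,"x":0.0,"y":0.012,"z":0.0,"rx":0.0,"ry":0.0,"rz":0.0}]'
python3 -m inch '[{"fingers":0.013,"x":0.0,"y":0.01,"z":0.0,"rx":0.0,"ry":0.0,"rz":0.0},{"fingers":0.013,"x":0.0,"y":0.01,"z":0.0,"rx":0.0,"ry":0.0,"rz":0.0},{"fingers":0.013,"x":0.0,"y":0.009,"z":0.0,"rx":0.0,"ry":0.0,"rz":0.0},{"fingers":0.013,"x":0.0,"y":0.0065,"z":0.0,"rx":0.0,"ry":0.0,"rz":0.0},{"fingers":0.013,"x":0.0,"y":0.0035,"z":0.0,"rx":0.0,"ry":0.0,"rz":0.0},{"fingers":0.013,"x":0.0,"y":0.0,"z":0.0,"rx":0.0,"ry":0.0,"rz":0.0}]'
python3 - <<'E'
from h import *
np.set_printoptions(precision=4,suppress=True)
w=capture('wrist');s=capture('scene')
T=telemetry.sense();p=T['position'];print(p,T['orientation'],T['ft_force'])
outs=[]
for cam,(u0,v0,u1,v1),k in((w,(230,130,430,330),2.5),(s,(225,110,300,210),4)):
    im=cv2.resize(cam['img'][v0:v1,u0:u1],None,fx=k,fy=k,interpolation=cv2.INTER_CUBIC)
    outs.append(im)
H=max(i.shape[0] for i in outs)
f=np.hstack([cv2.copyMakeBorder(i,0,H-i.shape[0],0,0,cv2.BORDER_CONSTANT) for i in outs]);print(f.shape)
cv2.imwrite('pics/k.png',f)
E
```

```text
time: 16.18
position: [0.5466, 0.1897, 0.2681]
orientation: [0.574, 0.819, -0.0, -0.0]
ft_force: [0.3, -0.6, -4.2]
width: 0.0142
gripper_force: 54.8
time: 16.92
position: [0.5821, 0.2026, 0.2683]
orientation: [0.574, 0.819, 0.0, 0.0]
ft_force: [0.2, 0.3, -4.1]
width: 0.0141
gripper_force: 54.8
[0.5818 0.2026 0.2684] [ 0.5735  0.8192 -0.0001  0.    ] [ 0.2978 -0.5762 -3.6789]
(500, 800, 3)
```

View pics/k.png

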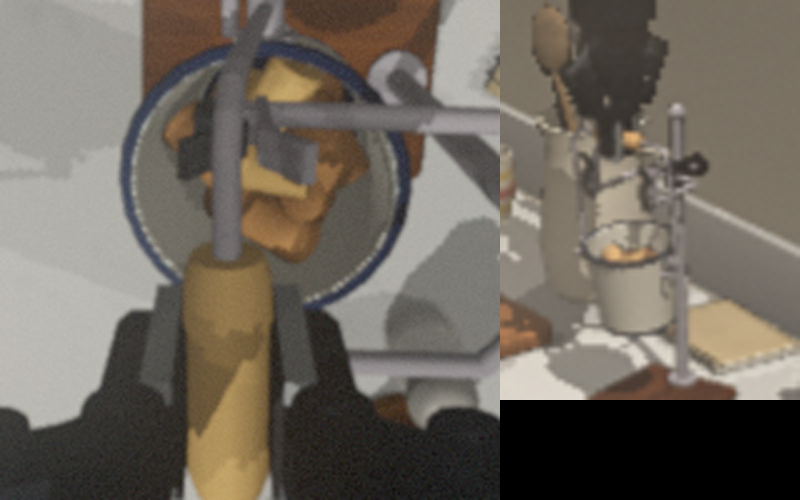

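The last view shows the wire at crop column 228, over the left hook, whose throat is near column 248. That puts it slightly toward -x. I'll work out the offset in mm.

Run:
```python
from h import *
np.set_printoptions(precision=4,suppress=True)
w=capture('wrist');p=telemetry.sense()['position']
a=np.radians(20);ux=np.array([np.cos(a),np.sin(a)]);uy=np.array([-ux[1],ux[0]])
f=lambda u,z:(lambda X:np.array([(X[:2]-p[:2])@ux,(X[:2]-p[:2])@uy])*1e3)(onz(w,(230+u[0]/2.5,130+u[1]/2.5),z))
print('wire',f((228,230),.286),f((230,120),.286))
for z in(.235,.25,.26):
    print(z,'L',f((180,160),z),'R',f((318,160),z),'gap',f((248,150),z))
print('roller',f((183,285),.286),f((272,285),.286))
```

```text
wire [-0.9676 28.3939] [-0.6435 47.7504]
0.235 L [-12.0892  24.9603] R [20.0854 24.9492] gap [ 3.7471 27.3881]
0.25 L [-11.1595  29.6532] R [18.2816 29.643 ] gap [ 3.3314 31.8747]
0.26 L [-10.5396  32.7817] R [17.0791 32.7722] gap [ 3.0542 34.8658]
roller [-8.8283 18.0349] [ 6.7206 18.0296]
```

```bash
python3 -m inch '[{"fingers":0.013,"x":0.0,"y":0.002,"z":0.0,"rx":0.0,"ry":0.0,"rz":0.0},{"fingers":0.013,"x":0.0,"y":0.0018,"z":0.002,"rx":0.0,"ry":0.0,"rz":0.0},{"fingers":0.013,"x":0.0,"y":0.0,"z":0.004,"rx":0.0,"ry":0.0,"rz":0.0},{"fingers":0.013,"x":0.0,"y":0.0,"z":0.004,"rx":0.0,"ry":0.0,"rz":0.0},{"fingers":0.013,"x":0.0,"y":0.0,"z":0.004,"rx":0.0,"ry":0.0,"rz":0.0},{"fingers":0.013,"x":0.0,"y":0.0,"z":0.0,"rx":0.0,"ry":0.0,"rz":0.0}]'
python3 -m inch '[{"fingers":0.013,"x":0.0,"y":0.0,"z":0.003,"rx":0.0,"ry":0.0,"rz":0.0},{"fingers":0.013,"x":0.0,"y":0.0,"z":0.003,"rx":0.0,"ry":0.0,"rz":0.0},{"fingers":0.013,"x":0.0,"y":0.0,"z":0.0,"rx":0.0,"ry":0.0,"rz":0.0}]'
```

```text
time: 17.82
position: [0.5855, 0.2039, 0.254]
orientation: [0.574, 0.819, -0.0, -0.0]
ft_force: [0.9, 0.7, -3.8]
width: 0.014
gripper_force: 54.8
time: 18.2
position: [0.5854, 0.2039, 0.2481]
orientation: [0.574, 0.819, -0.0, -0.0]
ft_force: [0.4, 0.4, -4.0]
width: 0.0142
gripper_force: 54.8
```

Wire is at 0.266 with no contact yet. I go on in small steps.

```bash
for i in 1 2; do python3 -m inch '[{"fingers":0.013,"x":0.0,"y":0.0,"z":0.002,"rx":0.0,"ry":0.0,"rz":0.0},{"fingers":0.013,"x":0.0,"y":0.0,"z":0.002,"rx":0.0,"ry":0.0,"rz":0.0},{"fingers":0.013,"x":0.0,"y":0.0,"z":0.0,"rx":0.0,"ry":0.0,"rz":0.0}]' | grep -E 'pos|ft'; done
```

```text
position: [0.5855, 0.2039, 0.2442]
ft_force: [0.2, 0.9, -3.0]
position: [0.5852, 0.2037, 0.2406]
ft_force: [-4.6, -1.9, 2.6]
```

```bash
for i in 1 2; do python3 -m inch '[{"fingers":0.013,"x":0.0,"y":0.0,"z":0.002,"rx":0.0,"ry":0.0,"rz":0.0},{"fingers":0.013,"x":0.0,"y":0.0,"z":0.0,"rx":0.0,"ry":0.0,"rz":0.0}]' | grep -E 'pos|ft'; done
```

```text
position: [0.585, 0.2036, 0.2388]
ft_force: [-7.4, -2.8, 3.5]
position: [0.5847, 0.2035, 0.2367]
ft_force: [-7.0, -4.4, 2.7]
```

A lateral force of about 8 N toward -x means the wire is on the back lip, so I ease back.

```bash
python3 -m inch '[{"fingers":0.013,"x":0.0,"y":-0.001,"z":0.0,"rx":0.0,"ry":0.0,"rz":0.0},{"fingers":0.013,"x":0.0,"y":-0.001,"z":0.0,"rx":0.0,"ry":0.0,"rz":0.0},{"fingers":0.013,"x":0.0,"y":0.0,"z":0.0,"rx":0.0,"ry":0.0,"rz":0.0}]' | grep -E 'pos|ft'; python3 -m inch '[{"fingers":0.013,"x":0.0,"y":-0.001,"z":0.0,"rx":0.0,"ry":0.0,"rz":0.0},{"fingers":0.013,"x":0.0,"y":0.0,"z":0.0,"rx":0.0,"ry":0.0,"rz":0.0}]'| grep -E 'pos|ft'
```

```text
position: [0.5842, 0.2033, 0.2367]
ft_force: [1.3, -1.6, 2.2]
position: [0.5837, 0.2032, 0.2367]
ft_force: [5.5, 0.7, 0.1]
```

```bash
python3 -m inch '[{"fingers":0.013,"x":0.0,"y":0.0008,"z":0.0,"rx":0.0,"ry":0.0,"rz":0.0},{"fingers":0.013,"x":0.0,"y":0.0,"z":0.001,"rx":0.0,"ry":0.0,"rz":0.0},{"fingers":0.013,"x":0.0,"y":0.0,"z":0.0,"rx":0.0,"ry":0.0,"rz":0.0}]' | grep -E 'pos|ft'; for i in 1 2; do python3 -m inch '[{"fingers":0.013,"x":0.0,"y":0.0,"z":0.001,"rx":0.0,"ry":0.0,"rz":0.0},{"fingers":0.013,"x":0.0,"y":0.0,"z":0.0,"rx":0.0,"ry":0.0,"rz":0.0}]'| grep -E 'pos|ft'; done
```

```text
position: [0.584, 0.2033, 0.2362]
ft_force: [3.2, -0.2, 6.6]
position: [0.5841, 0.2033, 0.2357]
ft_force: [4.0, -0.8, 9.2]
position: [0.5842, 0.2034, 0.2347]
ft_force: [3.6, 0.6, 9.1]
```

```bash
python3 -m inch '[{"fingers":0.013,"x":0.0,"y":0.0,"z":0.001,"rx":0.0,"ry":0.0,"rz":0.0},{"fingers":0.013,"x":0.0,"y":0.0,"z":0.0,"rx":0.0,"ry":0.0,"rz":0.0}]'| grep -E 'pos|ft'; python3 -m inch '[{"fingers":0.013,"x":0.0,"y":0.0005,"z":0.001,"rx":0.0,"ry":0.0,"rz":0.0},{"fingers":0.013,"x":0.0,"y":0.0,"z":0.0,"rx":0.0,"ry":0.0,"rz":0.0}]'| grep -E 'pos|ft'
```

```text
position: [0.584, 0.2034, 0.2325]
ft_force: [6.6, 1.4, -1.7]
position: [0.5834, 0.2033, 0.2302]
ft_force: [4.5, 1.4, -8.6]
```

```bash
python3 -m inch '[{"fingers":0.013,"x":0.0,"y":0.0003,"z":0.001,"rx":0.0,"ry":0.0,"rz":0.0},{"fingers":0.013,"x":0.0,"y":0.0,"z":0.0,"rx":0.0,"ry":0.0,"rz":0.0}]'| grep -E 'pos|ft'; python3 -m inch '[{"fingers":0.013,"x":0.0,"y":0.0,"z":0.001,"rx":0.0,"ry":0.0,"rz":0.0},{"fingers":0.013,"x":0.0,"y":0.0,"z":0.0,"rx":0.0,"ry":0.0,"rz":0.0}]'| grep -E 'pos|ft'
```

```text
position: [0.5836, 0.2033, 0.2298]
ft_force: [-1.7, -0.8, -7.7]
position: [0.5838, 0.2033, 0.2294]
ft_force: [-3.5, -1.1, -3.7]
```

```bash
python3 -m inch '[{"fingers":0.013,"x":0.0,"y":-0.0003,"z":0.001,"rx":0.0,"ry":0.0,"rz":0.0},{"fingers":0.013,"x":0.0,"y":0.0,"z":0.0,"rx":0.0,"ry":0.0,"rz":0.0}]'| grep -E 'pos|ft'; python3 -m inch '[{"fingers":0.013,"x":0.0,"y":0.0,"z":0.001,"rx":0.0,"ry":0.0,"rz":0.0},{"fingers":0.013,"x":0.0,"y":0.0,"z":0.0,"rx":0.0,"ry":0.0,"rz":0.0}]'| grep -E 'pos|ft'
```

```text
position: [0.5838, 0.2033, 0.2284]
ft_force: [-2.9, -1.9, -3.0]
position: [0.5839, 0.2033, 0.2273]
ft_force: [-3.5, -1.9, -2.8]
```

```bash
python3 -m inch '[{"fingers":0.013,"x":0.0,"y":-0.0003,"z":0.001,"rx":0.0,"ry":0.0,"rz":0.0},{"fingers":0.013,"x":0.0,"y":0.0,"z":0.0,"rx":0.0,"ry":0.0,"rz":0.0}]'| grep -E 'pos|ft'; python3 -m inch '[{"fingers":0.013,"x":0.0,"y":0.0,"z":0.0005,"rx":0.0,"ry":0.0,"rz":0.0},{"fingers":0.013,"x":0.0,"y":0.0,"z":0.0,"rx":0.0,"ry":0.0,"rz":0.0}]'| grep -E 'pos|ft'
```

```text
position: [0.5839, 0.2032, 0.2267]
ft_force: [-2.8, -1.4, 1.3]
position: [0.5839, 0.2033, 0.2266]
ft_force: [-4.3, -1.5, 5.5]
```

```bash
python3 -m inch '[{"fingers":0.013,"x":0.0,"y":-0.0006,"z":-0.0007,"rx":0.0,"ry":0.0,"rz":0.0},{"fingers":0.013,"x":0.0,"y":0.0,"z":0.0,"rx":0.0,"ry":0.0,"rz":0.0}]'; python3 -m inch '[{"fingers":0.025,"x":0.0,"y":0.0,"z":0.0,"rx":0.0,"ry":0.0,"rz":0.0},{"fingers":0.045,"x":0.0,"y":0.0,"z":0.0,"rx":0.0,"ry":0.0,"rz":0.0},{"fingers":0.045,"x":0.0,"y":0.0,"z":0.0,"rx":0.0,"ry":0.0,"rz":0.0},{"fingers":0.045,"x":0.0,"y":0.0,"z":0.0,"rx":0.0,"ry":0.0,"rz":0.0}]'
python3 - <<'E'
from h import *
w=capture('wrist');cv2.imwrite('pics/l.png',w['img'])
print(telemetry.sense()['ft_force'],[(r['score'],r['uv']) for r in spot_point('wrist','grip')[:1]])
E
```

```text
time: 23.2
position: [0.5835, 0.2031, 0.2267]
orientation: [0.573, 0.819, 0.0, 0.0]
ft_force: [-0.2, -0.8, 0.4]
width: 0.0141
gripper_force: 55.4
time: 23.7
position: [0.5831, 0.203, 0.2265]
orientation: [0.574, 0.819, -0.0, 0.0]
ft_force: [0.3, 0.4, -0.4]
width: 0.045
gripper_force: 0.0
[-0.16928636  0.42210855  0.63000938] [(0.9, [320.4, 279.7])]
```

```bash
python3 -m inch '[{"fingers":0.045,"x":0.0,"y":0.0,"z":-0.01,"rx":0.0,"ry":0.0,"rz":0.0},{"fingers":0.045,"x":0.0,"y":0.0,"z":-0.015,"rx":0.0,"ry":0.0,"rz":0.0},{"fingers":0.045,"x":0.0,"y":0.0,"z":-0.02,"rx":0.0,"ry":0.0,"rz":0.0},{"fingers":0.045,"x":0.0,"y":0.0,"z":-0.03,"rx":0.0,"ry":0.0,"rz":0.0},{"fingers":0.045,"x":0.0,"y":0.0,"z":-0.03,"rx":0.0,"ry":0.0,"rz":0.0},{"fingers":0.045,"x":0.0,"y":0.0,"z":-0.015,"rx":0.0,"ry":0.0,"rz":0.0},{"fingers":0.045,"x":0.0,"y":0.0,"z":0.0,"rx":0.0,"ry":0.0,"rz":0.0},{"fingers":0.045,"x":0.0,"y":0.0,"z":0.0,"rx":0.0,"ry":0.0,"rz":0.0}]'
python3 - <<'E'
from h import *
np.set_printoptions(precision=4,suppress=True)
for k in range(2):
    w=capture('wrist');s=capture('scene')
    a=spot_point('wrist','grip')[:1]; b=spot_point('scene','grip')[:3]
    print(a,[onz(w,r['uv'],.244) for r in a]); print([(round(r['score'],2),np.round(r['uv'],1)) for r in b], 'expected scene', proj(s,[.5835,.2031,.244]))
    print([(round(r['score'],2),np.round(r['uv'],1)) for r in spot_point('scene','pail')[:2]],'exp',proj(s,[.5835,.2031,.059]),[(round(r['score'],2),onz(w,r['uv'],.059)) for r in spot_point('wrist','pail')[:2]])
E
```

```text
time: 24.8
position: [0.5828, 0.203, 0.3455]
orientation: [0.574, 0.819, -0.001, -0.0]
ft_force: [0.2, -0.7, -0.0]
width: 0.045
gripper_force: 0.0
[{'uv': [321.6, 197.6], 'score': 0.74}] [array([0.582 , 0.2033, 0.244 ])]
[(0.84, array([450.7, 326. ])), (0.57, array([254.3, 154.9])), (0.54, array([257.5, 202.5]))] expected scene [255.4611 154.5774]
[(0.68, array([255.3, 198.2])), (0.68, array([390.2, 353.1]))] exp [257.2805 200.7591] [(0.96, array([0.5825, 0.2064, 0.059 ]))]
[{'uv': [320.7, 195.8], 'score': 0.81}] [array([0.5812, 0.2044, 0.244 ])]
[(0.86, array([449.2, 322.4])), (0.53, array([254.4, 153.5]))] expected scene [255.4611 154.5774]
[(0.86, array([392.7, 354. ])), (0.63, array([256.9, 199.9]))] exp [257.2805 200.7591] [(0.84, array([0.5848, 0.202 , 0.059 ]))]
```

```bash
python3 -c "
from plant import order
print(order.finish_job())"
```

```text
the job is handed in; nothing more can be done
None
```

I hung the pail in the hooks and handed the job in at about 25 s; no verdict came back. The seating force peaked at about 13 N and then dropped as the keepers snapped, and the wire met a firm seat at about 244 mm. I took no picture of the keepers after letting go, but afterwards the networks found the grip and pail within a few mm of where they should hang.

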